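# Hang the slotted strap template on its pin

## Robot

A 6-joint arm with a two-finger parallel gripper is mounted at the origin on the work surface. World frame = base frame: x ahead of the robot, y to its left, z up, the work surface at z = 0. Lengths are in m, angles in rad, forces in N, time in s.
With the tool pointing down it reaches from about 0.35 to 0.975 m from the base axis. Payload 4.9 kg.
Tool frame: the origin (TCP) lies between the finger pads; the fingertips stand 17 mm ahead of it and the grasp point (between the pads) lies 2 mm behind it (manip.nose_length is the distance from the TCP to the fingertips, in m); z points along the fingers, y is the line along which they close (so a half turn about z gives the same grasp; the last joint's range is limited). The gripper opens to 85 mm and grips with 20 to 120 N. Pads are 22 mm wide; open, the fingers measure 114 mm over their backs; the gripper's body (76 mm by 85 mm) begins 54 mm behind the grasp point. The pads swing forward as they close: fully open they stand 13 mm farther back than shut.
Start: joints at [1.018, 0.053, 1.613, -0, 1.476, -0.119], TCP at [0.263, 0.567, 0.248] pointing down, gripper open.
Joint ranges: [-3.01, 3.01], [-1.01, 2.22], [0.06, 2.58], [-1.02, 4.17], [0.09, 2.62], [-3.14, 3.14]. Speed limits (rad/s): [2.57, 2.57, 3.14, 3.14, 3.14, 3.14].

## Interface

Orientations are given as a unit quaternion [w, x, y, z].
In Python, from plant import manip gives the robot as it stands. The module is installed in compiled form; this text tells all that it offers.
- The arm moves only by the tool apply_moves, never from a script. Its argument "moves" is a list of rows, each a list of 3 entries, a list of its own where there are three numbers: the turn, a rotation vector about the tool's x, y, z in rad, then the shift along the tool's x, y, z in cm, then the closure, from -1 (fully open) to 1 (shut), so that 0 is half open. A call has 1 to 20 rows; each row is the pose to reach, as a shift and turn from the pose commanded when the call began, along the tool's axes at that moment; what a row does not reach only later rows make up. A row lasts 1/10 s, in which the tool goes at most 50 mm and 8.59 degrees, less where a joint would pass 70% of its speed; a pose out of reach is approached as far as the arm can. A call with a gripper value outside its range is refused whole. The fingers move at their own pace and stop on an object; the grip force is fixed at half the most. Time passes only in rows, so rows that repeat a pose let the fingers close. It gives the time, the measured TCP pose, the force, the opening and the grip force at its end, in the units of the state.
- manip.state(): the state, without advancing time (a new reading comes with each control period).
- manip.grab_frame(name): name is "side" or "top"; returns a dict with "image" (480x640x3 uint8, red, green, blue), "K" (3x3 intrinsics, pixels), "rvec" (rotation vector, rad) and "tvec" (3), from world to camera coordinates, as OpenCV has them. Camera axes: x right, y down, z forward; pixel columns grow to the right and rows downward; lengths in m; the calibration is good to about 2 mm. A picture is of the moment at which its call begins. There is no depth.
- manip.job_done(): hands the job in; it is judged then, once.
Trained networks look in a picture, given as the dict that the camera call returned (one of the last four; its "shot" number tells which), for a name from the list of things; names that differ only in an ending like _2 or _b are one class to them, and where a whole thing is asked for, a point or a joint stands for the part that bears it (a point fixed in the world has none). Each returns a list of dicts, best first, with "score" (0 to 1); they miss things now and then, are a little off and sometimes report something else, mostly with a low value. They report only what shows in the picture. A call takes as long as a camera call. They do not tell look-alikes from the thing itself.
- manip.look_for(picture, label): "location" ([x, y, z] in m, in the coordinates of the camera as it stood for that picture, good to about 4 mm: the middle of the surface that is visible of it).
- manip.silhouettes(picture, label): "pixels" (480x640 bool, what is visible of it).
- manip.spot_point(picture, label): "location" ([x, y, z] in m, in the coordinates of the camera as it stood for that picture, good to about 4 mm: a listed point, or the origin of a listed thing).
The state is a dict: "time": time; "joint_pos": joint angles; "joint_vel": joint speeds; "joint_efforts": joint torques, N m; "tool_pos": TCP position; "tool_rot": TCP orientation; "contact_force": force on the tool from outside, world axes, zero at the start; "ft_torque": the same for the moment, N m; "gripper_width": opening from 0.0 (shut) to 1.0 (fully open); "grasp_force": force on a finger pad.
Only numpy, scipy, OpenCV 4.12 (cv2) and the standard library are available. Lean on these libraries where they do the work, as an engineer would, in place of code of your own. Each camera call takes 0.05 s, during which the arm holds its last target. There are 200 camera calls.

## Task

Take the strap template that has the slot open at its side edge out of the wooden rack and hang it on the headed pin of the hanging stand: hold it upright behind the pin's head, slide it sideways so that the slot runs over the pin until its closed end is felt to bear on the pin and stay there a moment, then let it down until the pin is fully home at the top of the notch, and let go so that it hangs by itself. The pin is clamped somewhere along its rail, so feel for it gently and do not force it. Leave the other template and everything else on the bench where it is.

Things in the scene. Friction and masses are not known exactly. Their poses are not given: they have to be found in the camera images.
- template: the template to hang: upright aluminium plate 8 mm thick (own x), 195 mm high (z), about 0.3 kg, origin at the centre of its lower edge. By height: tongue 56 mm wide (y) to 45, body 90 wide to 150, grip tab 44 wide to 195. A level slot, heights 98 to 112, is open at the +y edge and closed at y = -7. There a notch, y -7 to +7, rises to height 124. It starts in either slot of the rack
- template_tab (a point): point on the template to grip it: middle of the grip tab, 15 mm below its top edge, 180 mm above the template's origin; pinch it across the 8 mm thickness (template x) from above
- template_seat (a point): point in the template's notch where the pin's axis lies when the pin is home: y = 0, 119.5 mm above the template's origin (4.5 mm below the notch's top). With the pin in the middle of the level slot this point is 14.5 mm above the pin's axis. The notch's -y side is one straight wall with the slot's closed end
- closed_template: the other template, same outline and metal, but with a closed window 14 mm wide and 26 mm high in its middle instead of a slot to the edge; leave it
- rack: fixed wooden block 160 x 100 x 40 mm, origin at the centre of its underside, with two slots across y at x = -40 and +40 mm (10.5 mm wide, 60 mm long, floor 10 mm above the table) in which the two templates stand upright, 30 mm deep, with their axes along the rack's
- stand: fixed steel hanging stand, origin on the table below the middle of the rail's front face; front is its +x, the side away from the robot. Foot 130 x 160 x 12 mm (x -80 to +50), post behind, rail 130 mm long (y), 24 high, centred 175 mm up, front face at x = 0. A level pin sticks out along +x: collar dia 18 to x = 6, shank dia 9 to x = 20, head dia 22 to x = 26. The template hangs on the shank
- stand_pin (a point): middle of the shank's length on the pin's axis (x = +13 mm, 175 mm above the table) if the pin is clamped in mid travel. Height and x are true, but the pin is clamped anywhere up to 12 mm to either side (+y or -y of the stand) of this point; it does not give under a light push
- bench_block: fixed steel bench block 90 x 80 x 35 mm, origin under its centre
- dapping_cone: small loose brass cone 52 mm wide, 35 mm high, standing on the bench block; leave it
- mallet: loose hammer about 240 mm long lying on the table; leave it
- pliers: loose pliers about 160 mm long, 18 mm high, lying on the table; leave them
- awl: loose screwdriver-shaped awl about 160 mm long lying on the table between rack and stand; leave it
- water_bottle: loose bottle 60 mm wide, 170 mm high, farther back; leave it
- glue_jar: loose jar 64 mm wide, 70 mm high, farther back; leave it
- punch_cup: loose cup 72 mm wide, 90 mm high, to the left of the stand; leave it
Things that resemble listed ones, but are neither listed nor needed, are in the scene too. What is shaped like the rack but black or white is not meant.

How it is judged:
By the outcome, as a careful person would: the job done as asked, in the order asked, and still so for the second after the job is handed in, with the robot touching nothing.
It also fails if it takes over 58 s, if anything falls off the work surface, if the arm or the gripper's body presses on something with over 40 N, if the wrist force passes 120 N, or if a joint passes its speed limit or range.

## Working session

There is one attempt and no reset: what is moved stays moved. The work goes in short steps, Python scripts to look and compute and a tool call to move; the robot and the scene stay as the last step left them, time stands still between calls to the robot, and variables do not carry over. Pictures are saved under pics/ and viewed, at most 10 in all, crops included, and the job is handed in when it is done.

Besides the shell and the picture viewer there is one more tool, called after "Call:" by a JSON object that holds its "method" and its "body", one argument or row to a line. apply_moves: Moves the arm, as the interface text tells. Its arguments: {"type":"object","properties":{"moves":{"type":"array"}},"required":["moves"]}

```bash
mkdir -p pics; cat > h.py <<'E'
import numpy as np, cv2
from plant import manip
def w(f,p):
    R=cv2.Rodrigues(np.array(f["rvec"],float))[0]; return R.T@(np.array(p)-np.array(f["tvec"]).ravel())
def px(f,P):
    return cv2.projectPoints(np.array(P,float).reshape(-1,1,3),np.array(f["rvec"],float),np.array(f["tvec"],float),np.array(f["K"],float),None)[0].reshape(-1,2)
def onz(f,uv,z):
    R=cv2.Rodrigues(np.array(f["rvec"],float))[0];t=np.array(f["tvec"]).ravel()
    c=-R.T@t; d=R.T@np.linalg.inv(f["K"])@np.array([*uv,1.]); return c+d*(z-c[2])/d[2]
def save(f,n,crop=None,s=1):
    im=f["image"]
    if crop: a,b,c,d=crop; im=im[b:d,a:c]
    cv2.imwrite("pics/"+n,cv2.cvtColor(cv2.resize(im,None,fx=s,fy=s,interpolation=cv2.INTER_CUBIC),cv2.COLOR_RGB2BGR))
E
cat > a.py <<'E'
from h import *
np.set_printoptions(precision=4,suppress=True)
for c in("side","top"):
    f=manip.grab_frame(c); save(f,c+"0.png")
    R=cv2.Rodrigues(np.array(f["rvec"],float))[0]; print(c,"cam",-R.T@np.array(f["tvec"]).ravel(),"fwd",R[2])
    for l in ["template_tab","template_seat","template","closed_template","rack","stand","stand_pin","awl","punch_cup"]:
        for r in manip.spot_point(f,l)[:3]:
            p=w(f,r["location"]); print(l,round(r["score"],2),p,px(f,p)[0].round())
s=manip.state(); print(s)
E
python3 a.py
```

```text
side cam [0.3978 0.9765 0.7193] fwd [ 0.0529 -0.8351 -0.5476]
template_tab 0.86 [ 0.4902 -0.2742  0.1927] [319. 145.]
template_seat 0.79 [ 0.4879 -0.2764  0.1292] [320. 165.]
template 0.57 [ 0.485  -0.2721  0.0088] [322. 200.]
closed_template 0.68 [ 0.5696 -0.2601  0.0072] [294. 202.]
closed_template 0.54 [ 0.3895  0.0045 -0.0027] [352. 257.]
rack 0.61 [ 0.1895 -0.2993 -0.0005] [416. 200.]
rack 0.59 [ 0.7524 -0.2491 -0.0019] [236. 206.]
rack 0.58 [ 0.5268 -0.267  -0.0014] [308. 204.]
stand 0.85 [ 0.563   0.1831 -0.0046] [277. 302.]
stand_pin 0.77 [0.5758 0.1833 0.1746] [265. 238.]
stand_pin 0.7 [ 0.4866 -0.2717  0.0073] [321. 201.]
stand_pin 0.68 [ 0.5623  0.1829 -0.004 ] [277. 302.]
awl 0.57 [ 0.5858 -0.0219 -0.0013] [279. 249.]
punch_cup 0.47 [ 0.5622  0.1795 -0.0012] [277. 300.]
top cam [0.2918 0.066  1.1511] fwd [ 0.1881 -0.0122 -0.9821]
template_tab 0.56 [ 0.4891 -0.272   0.1891] [462. 239.]
template_seat 0.95 [ 0.489  -0.2744  0.1284] [455. 244.]
template 0.44 [ 0.4917 -0.2747  0.1274] [455. 243.]
template 0.32 [0.3929 0.0054 0.0023] [330. 292.]
closed_template 0.75 [ 0.5633 -0
[... 440 characters left out ...]
24 [0.3885 0.0018 0.0366] [332. 293.]
awl 0.55 [ 0.5851 -0.0211  0.0018] [339. 218.]
punch_cup 0.62 [0.5247 0.4265 0.005 ] [163. 242.]
punch_cup 0.23 [ 0.5691 -0.2554  0.0105] [430. 222.]
{'time': 1.0, 'joint_pos': array([ 1.018 ,  0.0527,  1.6129,  0.    ,  1.476 , -0.119 ]), 'joint_vel': array([-0.0002,  0.0003, -0.0018,  0.0013, -0.001 ,  0.0011]), 'joint_efforts': array([ -0.0009, -39.3694, -37.0471,  -0.0001,   0.0005,   0.    ]), 'tool_pos': array([0.2627, 0.5671, 0.2483]), 'tool_rot': array([-0.    ,  0.2152,  0.9766, -0.    ]), 'contact_force': array([-0.3428, -0.35  , -0.2965]), 'ft_torque': array([-0.0088,  0.0278,  0.0045]), 'grasp_force': 0.0, 'gripper_width': 0.9990177473909604}
```

View pics/side0.png

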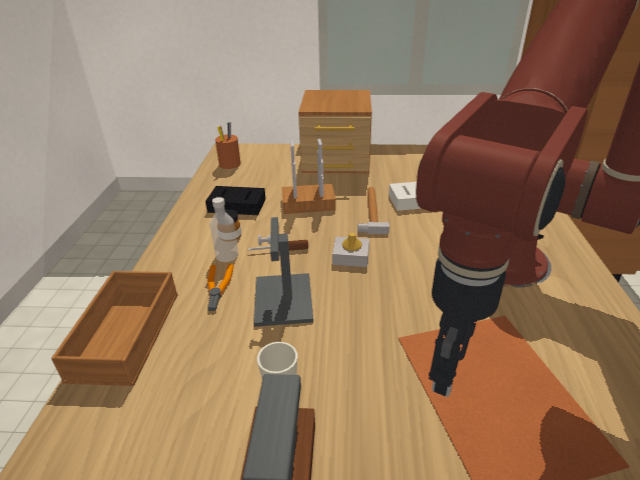

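View pics/top0.png

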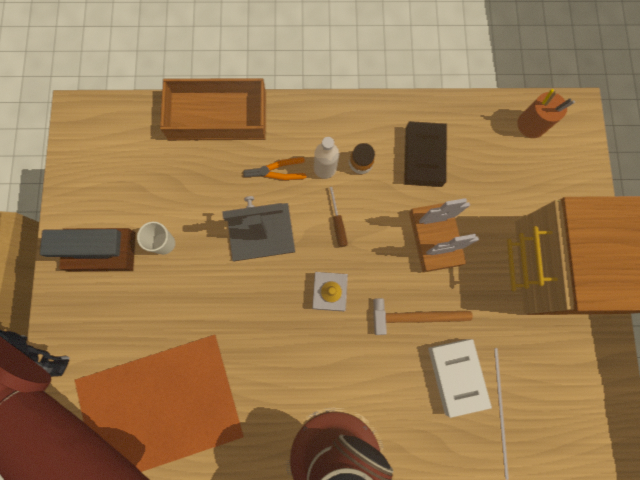

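```bash
python3 - <<'E'
from h import *
f=manip.grab_frame("side")
a=cv2.resize(f["image"][120:230,250:370],None,fx=5,fy=5,interpolation=2); a=a[:,:600]
b=cv2.resize(f["image"][200:320,225:325],None,fx=2,fy=2)
cv2.imwrite("pics/c0.png",a[...,::-1])
g=manip.grab_frame("top")
b=cv2.resize(g["image"][170:280,200:310],None,fx=5,fy=5,interpolation=2)[:, :400]
b=cv2.resize(g["image"][170:270,210:310],None,fx=4,fy=4,interpolation=2)
c=cv2.resize(g["image"][190:290,390:490],None,fx=4,fy=4,interpolation=2)
cv2.imwrite("pics/c1.png",np.hstack([b,c])[...,::-1])
E
```

```text
(no output)
```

View pics/c0.png

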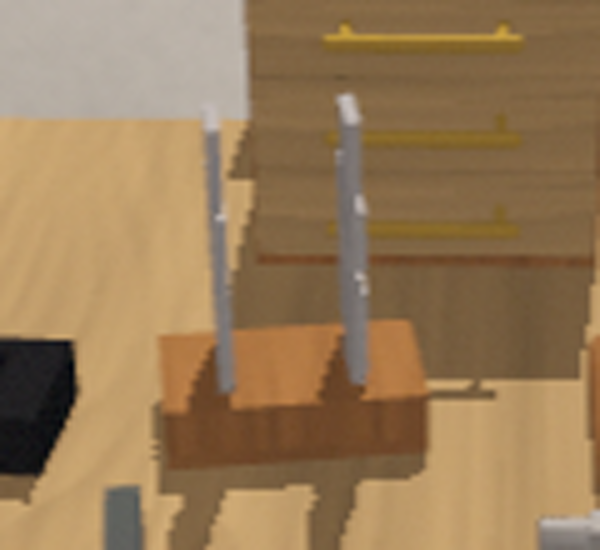

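View pics/c1.png

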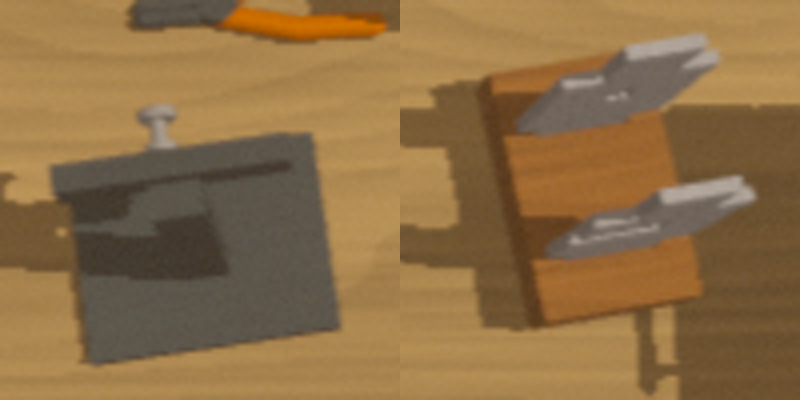

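The near template (side 320,165; top 455,243) has a slot line running to its camera-facing (+y) edge, while the far one (top 430,222) shows only a small central window. The near one in the brown rack is therefore the one meant. The black and white racks are decoys. The pin shows at top (249,198), left of the rail's middle. Next I'll fit the poses by edges.

```bash
cat > fit.py <<'E'
from h import *
from scipy.optimize import differential_evolution as DE
np.set_printoptions(precision=4,suppress=True)
F=[manip.grab_frame(c) for c in("top","side")]
G=[]
for f in F:
    g=cv2.GaussianBlur(cv2.cvtColor(f["image"],cv2.COLOR_RGB2GRAY).astype(np.float32),(0,0),1.0)
    G.append((cv2.Sobel(g,5,1,0)/8,cv2.Sobel(g,5,0,1)/8))
def rect(x0,x1,y0,y1,z): c=[(x0,y0,z),(x1,y0,z),(x1,y1,z),(x0,y1,z)]; return [(c[i],c[(i+1)%4]) for i in range(4)]
def score(q,segs,views):
    x,y,t=q; R=np.array([[np.cos(t),-np.sin(t),0],[np.sin(t),np.cos(t),0],[0,0,1]]); s=0
    for v in views:
        for a,b in segs:
            P=np.linspace(a,b,40)[2:-2]@R.T+[x,y,0]; p=px(F[v],P); d=p[-1]-p[0]; n=np.array([-d[1],d[0]])/np.linalg.norm(d)
            gx,gy=[cv2.remap(k,p[:,0].astype(np.float32),p[:,1].astype(np.float32),1).ravel() for k in G[v]]
            s+=np.minimum(abs(gx*n[0]+gy*n[1]),15).mean()
    return -s
stand=rect(-.08,.05,-.08,.08,.012)+[((0,-.065,.187),(0,.065,.187)),((0,-.065,.163),(0,-.065,.187)),((0,.065,.163),(0,.065,.187))]
rack=rect(-.08,.08,-.05,.05,.04)
for n,s,c in(("stand",stand,(.564,.182,.115)),("rack",rack,(.528,-.266,.22))):
    for v in((0,),(1,),(0,1)):
        r=DE(score,[(c[0]-.012,c[0]+.012),(c[1]-.012,c[1]+.012),(c[2]-.08,c[2]+.08)],args=(s,v),seed=1,tol=1e-6)
        print(n,v,r.x,np.degrees(r.x[2]),-r.fun)
E
cat > loc.py <<'E'
from h import *
np.set_printoptions(precision=3,suppress=True)
f=manip.grab_frame("top")
for l in ["water_bottle","glue_jar","pliers","dapping_cone","awl","mallet","punch_cup"]:
    for r in manip.spot_point(f,l)[:2]: print(l,round(r["score"],2),w(f,r["location"]))
E
python3 fit.py; python3 loc.py
```

```text
stand (0,) [0.5629 0.1844 0.1455] 8.335917545863087 80.03252042302778
stand (1,) [0.5636 0.1817 0.1385] 7.938218868525884 94.79066917971628
stand (0, 1) [0.5629 0.1837 0.1483] 8.49558883044725 173.42558020841892
rack (0,) [ 0.525  -0.2658  0.1534] 8.788904776742525 27.994893656052486
rack (1,) [ 0.5287 -0.2656  0.1473] 8.440174827870905 35.90957647933503
rack (0, 1) [ 0.5269 -0.2655  0.1737] 9.954205576980984 61.81906833671856
water_bottle 0.66 [ 0.719  0.017 -0.001]
water_bottle 0.57 [ 0.736 -0.078  0.003]
glue_jar 0.83 [ 0.74  -0.081  0.001]
pliers 0.88 [ 0.716  0.173 -0.002]
dapping_cone 0.72 [0.391 0.002 0.036]
dapping_cone 0.27 [ 0.489 -0.275  0.127]
awl 0.59 [ 0.589 -0.021  0.002]
mallet 0.93 [ 0.332 -0.224  0.001]
mallet 0.65 [ 0.529 -0.264 -0.005]
punch_cup 0.74 [ 0.522  0.426 -0.   ]
```

```bash
cat >> fit.py <<'E'
print("--")
def tm(x):
    s=[]
    for e in(-.004,.004):
        a=x+e; o=[(-.045,.055),(-.045,.16),(-.022,.16),(-.022,.205),(.022,.205),(.022,.16),(.045,.16),(.045,.055)]
        s+=[((a,*o[i]),(a,*o[i+1])) for i in range(7)]
    return s
rb=rack+[((-.08,.05,0),(.08,.05,0)),((-.08,.05,0),(-.08,.05,.04)),((.08,.05,0),(.08,.05,.04))]
b=[(.515,.54),(-.278,-.254),(.1,.32)]
for n,s in(("rack+tm",rb+tm(.04)+tm(-.04)),("rack",rb),("near",tm(-.04)),("far",tm(.04))):
    for v in((0,),(1,),(0,1)):
        r=DE(score,b,args=(s,v),seed=1,tol=1e-6); print(n,v,r.x,np.degrees(r.x[2]),-r.fun/len(s)/len(v))
E
sed -i 's/^for n,s,c in.*/for n,s,c in():/' fit.py; python3 fit.py
```

```text
--
rack+tm (0,) [ 0.5277 -0.2648  0.1934] 11.079586722007074 7.018480443345182
rack+tm (1,) [ 0.5279 -0.2655  0.1419] 8.129592065039974 7.951688676123712
rack+tm (0, 1) [ 0.5277 -0.2642  0.1637] 9.380546716865295 7.324764711740589
rack (0,) [ 0.5281 -0.2649  0.1784] 10.224400959070636 8.538472600257002
rack (1,) [ 0.529  -0.2653  0.1397] 8.003956098577595 10.258649784439484
rack (0, 1) [ 0.5293 -0.265   0.1607] 9.210122151496831 9.308717609653325
near (0,) [ 0.527  -0.254   0.3135] 17.962582217056525 8.1194874676063
near (1,) [ 0.5262 -0.2658  0.1552] 8.89418960846573 6.995905323099017
near (0, 1) [ 0.5267 -0.2675  0.1653] 9.470980767680466 6.933055606682883
far (0,) [ 0.5277 -0.2644  0.1955] 11.198502487636521 6.634099659348762
far (1,) [ 0.527  -0.254   0.1363] 7.810510399808761 8.997681003367692
far (0, 1) [ 0.5279 -0.263   0.1535] 8.797278570558156 7.319051576437397
```

```bash
cat > go.py <<'E'
# usage: go.py x y z yawdeg  (yaw = heading of tool y in world, tool down)
from h import *; import sys
from scipy.spatial.transform import Rotation as R
np.set_printoptions(precision=3,suppress=True)
s=manip.state(); q=s["tool_rot"]; T=R.from_quat([*q[1:],q[0]])
a=np.array(sys.argv[1:],float).reshape(-1,4)
print("t",s["time"],"pos",s["tool_pos"],"F",s["contact_force"],"yaw",np.degrees(np.arctan2(*T.as_matrix()[1::-1,1])),"w",s["gripper_width"],s["grasp_force"])
for x,y,z,t in a:
    t=np.radians(t); yv=np.array([np.cos(t),np.sin(t),0]); zv=np.array([0,0,-1.]); W=R.from_matrix(np.c_[np.cross(yv,zv),yv,zv])
    print("turn",(T.inv()*W).as_rotvec().round(4),"shift cm",(T.inv().apply(np.array([x,y,z])-s["tool_pos"])*100).round(2))
E
python3 go.py .263 .567 .30 65 .4885 -.2716 .30 9.5
```

```text
t 1.7 pos [0.263 0.567 0.248] F [-0.029  0.675  0.215] yaw 65.14465689708929 w 0.9996991948742288 0.0
turn [ 0.    -0.     0.003] shift cm [-0.03  0.   -5.17]
turn [ 0.    -0.     0.971] shift cm [-55.74 -66.61  -5.17]
```

Call:
{"method": "apply_moves", "body": {
  "moves": [
    [[0,0,0],[0,0,-5.2],0],
    [[0,0,0.971],[-55.74,-66.6,-5.2],0],
    [[0,0,0.971],[-55.74,-66.6,-5.2],0],
    [[0,0,0.971],[-55.74,-66.6,-5.2],0],
    [[0,0,0.971],[-55.74,-66.6,-5.2],0],
    [[0,0,0.971],[-55.74,-66.6,-5.2],0],
    [[0,0,0.971],[-55.74,-66.6,-5.2],0],
    [[0,0,0.971],[-55.74,-66.6,-5.2],0],
    [[0,0,0.971],[-55.74,-66.6,-5.2],0],
    [[0,0,0.971],[-55.74,-66.6,-5.2],0],
    [[0,0,0.971],[-55.74,-66.6,-5.2],0],
    [[0,0,0.971],[-55.74,-66.6,-5.2],0],
    [[0,0,0.971],[-55.74,-66.6,-5.2],0],
    [[0,0,0.971],[-55.74,-66.6,-5.2],0],
    [[0,0,0.971],[-55.74,-66.6,-5.2],0],
    [[0,0,0.971],[-55.74,-66.6,-5.2],0],
    [[0,0,0.971],[-55.74,-66.6,-5.2],0],
    [[0,0,0.971],[-55.74,-66.6,-5.2],0],
    [[0,0,0.971],[-55.74,-66.6,-5.2],0],
    [[0,0,0.971],[-55.74,-66.6,-5.2],0]
  ]
}}

```text
time: 3.7
tool_pos: [0.4885, -0.2739, 0.2997]
tool_rot: [-0.001, 0.647, 0.762, -0.0]
contact_force: [-0.2, 1.2, -0.8]
gripper_width: 0.501
grasp_force: 0.0
```

```bash
python3 go.py .4885 -.2716 .30 9.5 .4885 -.2716 .188 9.5; python3 - <<'E'
from h import *
f=manip.grab_frame("side"); 
a=cv2.resize(f["image"][60:220,250:390],None,fx=3.6,fy=3.6,interpolation=2)
g=manip.grab_frame("top"); b=cv2.resize(g["image"][170:290,400:500],None,fx=4.8,fy=4.8,interpolation=2)[:,:290]
h=576; b=cv2.resize(g["image"][180:280,410:490],None,fx=3.6,fy=3.6,interpolation=2); b=np.vstack([b,np.zeros((h-b.shape[0],b.shape[1],3),np.uint8)])
cv2.imwrite("pics/d.png",np.hstack([a,b])[...,::-1])
for c,f in(("side",f),("top",g)):
  for l in("template_tab","template_seat"):
    for r in manip.spot_point(f,l)[:1]: print(c,l,r["score"],w(f,r["location"]))
E
```

```text
t 3.7 pos [ 0.488 -0.274  0.3  ] F [-0.193  1.175 -0.783] yaw 9.316501427923452 w 0.5009277498232286 0.0
turn [-0.001 -0.001 -0.003] shift cm [ 0.23  0.04 -0.03]
turn [-0.001 -0.001 -0.003] shift cm [ 0.22  0.05 11.17]
side template_tab 0.71 [ 0.48596599 -0.27362471  0.195777  ]
side template_seat 0.65 [ 0.488313   -0.27465339  0.12836096]
top template_tab 0.89 [ 0.49475914 -0.26970715  0.18863763]
top template_seat 0.72 [ 0.49034813 -0.27583556  0.12534754]
```

View pics/d.png

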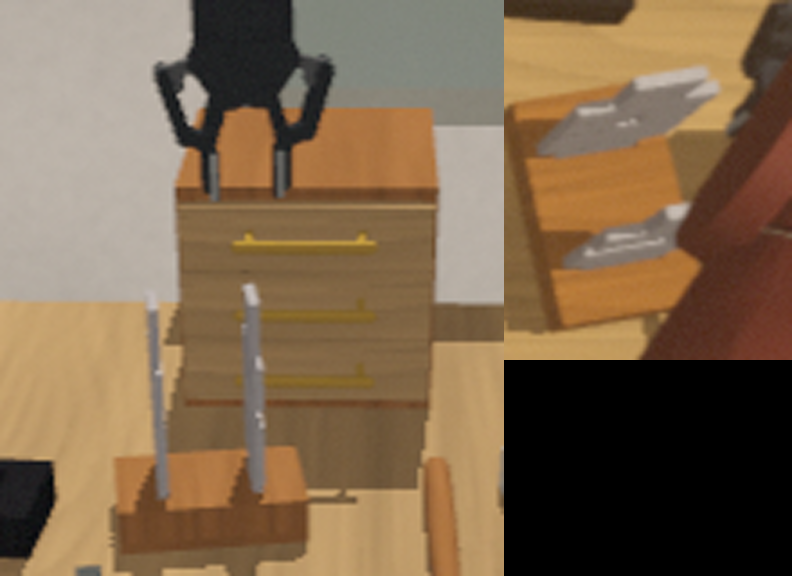

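The picture shows the half-open fingers (d.png 212 and 282) straddling the near slotted plate (250). I'll descend.

Call:
{"method": "apply_moves", "body": {
  "moves": [
    [[0,0,0],[0.1,0,4],0],
    [[0,0,0],[0.1,0,8],0],
    [[0,0,0],[0.1,0,10],0],
    [[0,0,0],[0.1,0,11.2],0],
    [[0,0,0],[0.1,0,11.2],0],
    [[0,0,0],[0.1,0,11.2],0]
  ]
}}

```text
time: 4.6
tool_pos: [0.489, -0.2706, 0.1898]
tool_rot: [0.001, 0.646, 0.763, 0.0]
contact_force: [0.4, -0.0, 0.4]
gripper_width: 0.501
grasp_force: 0.0
```

Call:
{"method": "apply_moves", "body": {
  "moves": [
    [[0,0,0],[0,0,0],0.5],
    [[0,0,0],[0,0,0],1],
    [[0,0,0],[0,0,0],1],
    [[0,0,0],[0,0,0],1],
    [[0,0,0],[0,0,0],1]
  ]
}}

```text
time: 5.1
tool_pos: [0.4887, -0.2712, 0.1901]
tool_rot: [0.001, 0.646, 0.763, -0.0]
contact_force: [-1.4, -0.5, 6.4]
gripper_width: 0.082
grasp_force: 60.1
```

```bash
python3 go.py .4885 -.2716 .30 9.5; python3 -c "
from plant import manip; s=manip.state(); print(s['contact_force'],s['ft_torque'])"
```

```text
t 5.1 pos [ 0.489 -0.271  0.19 ] F [-1.385 -0.464  6.406] yaw 9.508061552684731 w 0.08172963936474793 60.07897138595581
turn [0.001 0.002 0.   ] shift cm [ -0.06  -0.02 -10.99]
[-1.38509818 -0.46432514  6.40647227] [-0.05726199  0.59966794 -0.04629382]
```

Call:
{"method": "apply_moves", "body": {
  "moves": [
    [[0,0,0],[0,0,-1],1],
    [[0,0,0],[0,0,-2.5],1],
    [[0,0,0],[0,0,-4.5],1],
    [[0,0,0],[0,0,-7.5],1],
    [[0,0,0],[0,0,-11],1],
    [[0,0,0],[0,0,-11],1],
    [[0,0,0],[0,0,-11],1],
    [[0,0,0],[0,0,-11],1]
  ]
}}

```text
time: 5.9
tool_pos: [0.4876, -0.2699, 0.2961]
tool_rot: [-0.002, 0.646, 0.763, -0.0]
contact_force: [-0.3, 1.0, -2.8]
gripper_width: 0.084
grasp_force: 58.8
```

```bash
python3 go.py .5916 .076 .30 8.2;  python3 -c "
from plant import manip; s=manip.state(); print(s['contact_force'],s['ft_torque'])"
```

```text
t 5.9 pos [ 0.488 -0.27   0.296] F [-0.283  0.956 -2.833] yaw 9.51212378204402 w 0.08400112307051359 58.79165768623352
turn [-0.002 -0.003  0.023] shift cm [32.4  15.97 -0.34]
[-0.28317357  0.95570491 -2.83292247] [0.03874109 0.03834022 0.00966144]
```

Call:
{"method": "apply_moves", "body": {
  "moves": [
    [[0,0,0.01],[2,1,0],1],
    [[0,0,0.023],[5,2.5,0],1],
    [[0,0,0.023],[9,4.5,0],1],
    [[0,0,0.023],[13,6.5,0],1],
    [[0,0,0.023],[17,8.5,0],1],
    [[0,0,0.023],[21,10.5,0],1],
    [[0,0,0.023],[25,12.5,0],1],
    [[0,0,0.023],[28,14,0],1],
    [[0,0,0.023],[30.5,15,0],1],
    [[0,0,0.023],[32,15.8,0],1],
    [[0,0,0.023],[32.4,16,0],1],
    [[0,0,0.023],[32.4,16,0],1],
    [[0,0,0.023],[32.4,16,0],1],
    [[0,0,0.023],[32.4,16,0],1],
    [[0,0,0.023],[32.4,16,0],1]
  ]
}}

```text
time: 7.4
tool_pos: [0.5926, 0.0745, 0.2984]
tool_rot: [0.0, 0.655, 0.755, -0.0]
contact_force: [0.3, -0.8, -4.1]
gripper_width: 0.082
grasp_force: 58.8
```

```bash
python3 go.py .5916 .076 .25 8.2; python3 - <<'E'
from h import *
f=manip.grab_frame("side"); g=manip.grab_frame("top")
a=cv2.resize(f["image"][140:330,210:340],None,fx=3.1,fy=3.1,interpolation=2)
b=cv2.resize(g["image"][150:280,210:340],None,fx=3,fy=3,interpolation=2); h=a.shape[0]
b=np.vstack([b,np.zeros((h-b.shape[0],b.shape[1],3),np.uint8)])
cv2.imwrite("pics/e.png",np.hstack([a,b])[...,::-1])
for c,f in(("side",f),("top",g)):
  for l in("template_tab","template_seat","template","stand_pin"):
    for r in manip.spot_point(f,l)[:1]: print(c,l,r["score"],w(f,r["location"]))
E
```

```text
t 7.4 pos [0.593 0.074 0.298] F [ 0.297 -0.774 -4.115] yaw 8.111143189184771 w 0.08185933461168413 58.813698291778564
turn [ 0.     0.    -0.002] shift cm [ 0.17 -0.08  4.84]
side template_tab 0.71 [0.59267295 0.07453884 0.30207013]
side template_seat 0.56 [0.59322895 0.0670159  0.23653208]
side template 0.84 [0.5942268  0.07223261 0.11453806]
side stand_pin 0.68 [ 0.73392804 -0.0849536   0.00250828]
top template_tab 0.5 [0.59723118 0.07360414 0.29748454]
top stand_pin 0.78 [0.57792619 0.18300948 0.17563455]
```

View pics/e.png

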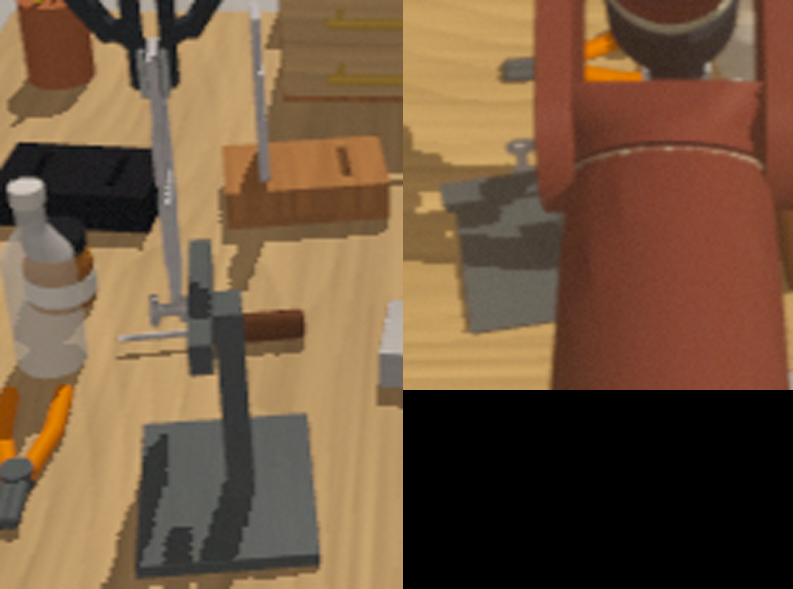

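Call:
{"method": "apply_moves", "body": {
  "moves": [
    [[0,0,0],[0.1,-0.05,2],1],
    [[0,0,0],[0.1,-0.05,4],1],
    [[0,0,0],[0.1,-0.05,4.8],1],
    [[0,0,0],[0.1,-0.05,4.8],1],
    [[0,0,0],[0.1,-0.05,4.8],1],
    [[0,0,0],[0.1,-0.05,4.8],1]
  ]
}}

```text
time: 8.5
tool_pos: [0.5927, 0.0764, 0.2519]
tool_rot: [0.001, 0.655, 0.756, 0.001]
contact_force: [-1.0, 0.0, -2.5]
gripper_width: 0.084
grasp_force: 58.8
```

```bash
cat > ov.py <<'E'
from h import *; import sys
np.set_printoptions(precision=1,suppress=True)
S=np.array([.563,.183,0]);t=np.radians(8.2);c,s=np.cos(t),np.sin(t)
def sw(x,y,z): return S+[x*c-y*s,x*s+y*c,z]
f=manip.grab_frame("side"); st=manip.state(); k=10
x0,y0=245,195
im=cv2.resize(f["image"][y0:y0+60,x0:x0+60],None,fx=k,fy=k,interpolation=2)[...,::-1].copy()
def ln(P,col):
    p=(px(f,P)-[x0,y0]+.5)*k; cv2.polylines(im,[p.astype(int)],False,col,1)
for yo in(float(sys.argv[1])*1e-3,):
    for x,r in((.006,.0045),(.02,.0045),(.02,.011),(.026,.011)):
        ln([sw(x,yo+r*np.cos(a),.175+r*np.sin(a)) for a in np.linspace(0,6.3,24)],(0,0,255))
ln([sw(0,-.065,.163),sw(0,-.065,.187),sw(0,.065,.187),sw(0,.065,.163)],(0,255,0))
tp=np.array(st["tool_pos"]); O=tp-[0,0,.18]
for e in(-.004,.004):
    ln([O+[e*c-y*s,e*s+y*c,z] for y,z in((.028,0),(.028,.045),(.045,.045),(.045,.15),(.022,.15))],(255,0,0))
d=tp[:2]-S[:2]; print("tcp stand mm",1e3*np.array([d[0]*c+d[1]*s,-d[0]*s+d[1]*c]),st["time"],st["contact_force"])
cv2.imwrite("pics/"+sys.argv[2],im)
E
python3 ov.py 11 f.png;python3 go.py .5916 .076 .25 8.2
```

```text
tcp stand mm [  14.2 -109.8] 8.55 [ 1.1 -0.2 -4.1]
t 8.55 pos [0.593 0.076 0.252] F [ 1.092 -0.169 -4.126] yaw 8.193280228838715 w 0.08769559686273413 58.75046968460083
turn [ 0.002  0.    -0.   ] shift cm [-0.02 -0.11  0.19]
```

View pics/f.png

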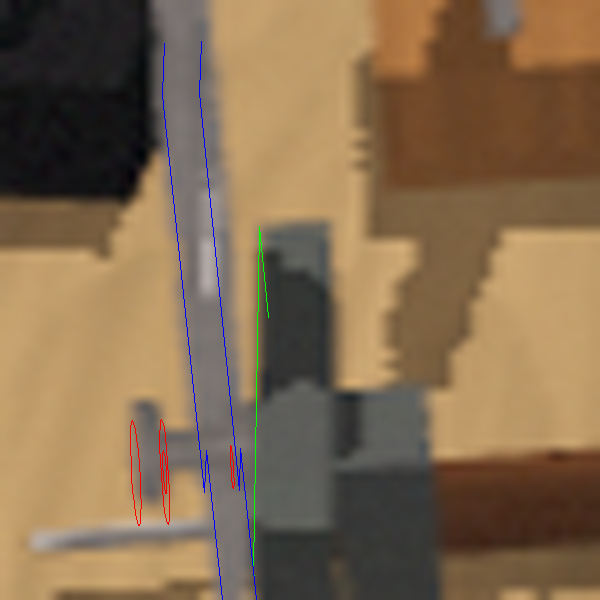

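```bash
python3 - <<'E'
import sys; sys.argv=["",'0',"tmp_ov.png"]
exec(open("ov.py").read())
for n,P in(("near top",sw(0,.065,.187)),("near bot",sw(0,.065,.163)),("far top",sw(0,-.065,.187)),("pin head0 y0",sw(.023,0,.175)),("head y12",sw(.023,.012,.175)),("head y-12",sw(.023,-.012,.175)),("foot",sw(.05,.08,.012)),("foot",sw(-.08,.08,.012)),("foot",sw(.05,-.08,.012))): print(n,px(f,P)[0])
r=manip.silhouettes(f,"stand")
m=r[0]["pixels"]; ys,xs=np.where(m); print(r[0]["score"],xs.min(),xs.max(),ys.min(),ys.max())
for y in range(208,322,6):
    q=np.where(m[y])[0]; print(y,q.min() if len(q) else '',q.max() if len(q) else '',end=' | ')
g=manip.grab_frame("top"); print()
for n,P in(("near top",sw(0,.065,.187)),("far top",sw(0,-.065,.187)),("head y0",sw(.026,0,.186)),("head y12",sw(.026,.012,.186))): print(n,px(g,P)[0])
m=manip.silhouettes(g,"stand")[0]["pixels"]
for y in range(192,216,2):
    q=np.where(m[y])[0]; print(y,q.min() if len(q) else '',q.max() if len(q) else '',end=' | ')
E
```

```text
tcp stand mm [  14.1 -109.8] 8.6 [ 0.3 -0.5 -3.8]
near top [269.9 251.5]
near bot [270.9 261.2]
far top [270.4 217.2]
pin head0 y0 [259.7 238.8]
head y12 [259.5 242. ]
head y-12 [259.8 235.6]
foot [253.1 323.1]
foot [313.4 318.5]
foot [255.7 276.3]
0.85 253 313 217 326
208   | 214   | 220 269 277 | 226 269 277 | 232 269 278 | 238 257 287 | 244 270 287 | 250 270 288 | 256 270 288 | 262 280 288 | 268 281 289 | 274 280 307 | 280 256 309 | 286 255 309 | 292 255 310 | 298 255 310 | 304 254 311 | 310 255 312 | 316 254 313 | 
near top [221.5 211.3]
far top [280.9 202.6]
head y0 [249.8 195.7]
head y12 [244.3 196.5]
192   | 194   | 196   | 198 246 252 | 200 246 251 | 202 247 250 | 204 247 251 | 206 247 253 | 208 244 255 | 210 235 255 | 212 223 255 | 214 223 255 |
```

Call:
{"method": "apply_moves", "body": {
  "moves": [
    [[0,0,0],[0.5,-0.1,0.19],1],
    [[0,0,0],[2,-0.1,0.19],1],
    [[0,0,0],[3.5,-0.1,0.19],1],
    [[0,0,0],[4.8,-0.1,0.19],1],
    [[0,0,0],[5.4,-0.1,0.19],1],
    [[0,0,0],[5.4,-0.1,0.19],1],
    [[0,0,0],[5.4,-0.1,0.19],1],
    [[0,0,0],[5.4,-0.1,0.19],1]
  ]
}}

```text
time: 9.55
tool_pos: [0.5834, 0.1294, 0.2484]
tool_rot: [0.0, 0.655, 0.756, -0.0]
contact_force: [-0.7, -0.2, -2.2]
gripper_width: 0.081
grasp_force: 58.8
```

```bash
python3 ov.py 3.5 g.png; python3 go.py .5916 .076 .25 8.2
```

```text
tcp stand mm [ 12.5 -56.1] 9.6 [ 0.1 -0.8 -3.8]
t 9.6 pos [0.583 0.129 0.248] F [ 0.085 -0.796 -3.807] yaw 8.156852484695989 w 0.08453386279470815 58.82892429828644
turn [-0.     0.    -0.001] shift cm [-5.39  0.06 -0.16]
```

View pics/g.png

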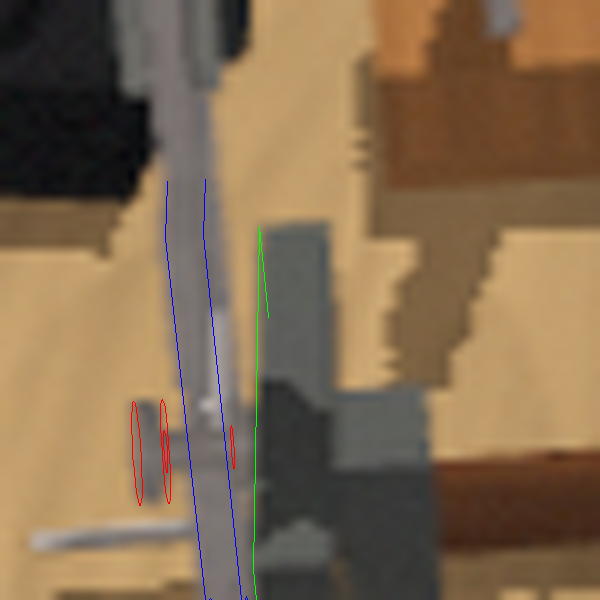

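```bash
python3 - <<'E'
import sys; sys.argv=["",'3',"tmp_ov.png"]
exec(open("ov.py").read())
print(tp)
for z in(.098,.112,.15): print(z,(px(f,[O+[e*c-.045*s,e*s+.045*c,z] for e in(-.004,.004)])-[x0,y0]+.5)*k)
for i in range(5): st=manip.state(); print(st["tool_pos"]*1e3)
g=cv2.cvtColor(f["image"],cv2.COLOR_RGB2GRAY)[222:246,260:270]; print(g)
E
python3 go.py .5835 .129 .25 8.2
```

```text
tcp stand mm [ 12.5 -56.1] 9.65 [-0.4  0.2 -3.4]
[0.6 0.1 0.2]
0.098 [[225.2 442.8]
 [187.6 445.2]]
0.112 [[219.6 388.3]
 [181.6 390.7]]
0.15 [[203.9 235.9]
 [165.1 238.3]]
[583.4 129.2 248.4]
[583.4 129.2 248.4]
[583.4 129.2 248.4]
[583.4 129.2 248.4]
[583.4 129.2 248.4]
[[158 139 119 118 116 108 113 126 154 165]
 [159 138 118 118 117 108 112 126 155 165]
 [160 139 117 117 118 109 112 118 152 165]
 [163 144 122 118 117 109 115 119 152 166]
 [162 146 124 117 117 112 143 137 150 163]
 [163 152 129 117 118 111 155 145 143 159]
 [164 151 129 117 118 113 156 145 140 159]
 [164 152 129 119 121 114 155 145 134 156]
 [164 158 135 119 120 112 155 145 135 158]
 [164 164 140 118 119 115 155 144 134 157]
 [164 163 141 117 117 116 157 145 126 151]
 [165 164 146 123 116 117 157 144 126 153]
 [163 164 162 138 112 117 156 144 116 149]
 [119 153 162 136 113 166 169 132 107 123]
 [ 99 144 154 130 113 112 143 131 105 105]
 [101 144 153 129 109 108 138 129 108 109]
 [103 103 105 105 104 107 107 111 112 112]
 [107 107 110 110 110 113 118 122 123 122]
 [112 115 117 112 111 110 110 110 113 112]
 [111 106 109 106 105 107 104 106 105 108]
 [108 109 134 126 116 119 118 114 106 105]
 [104 119 148 145 125 121 118 116 107 101]
 [101 131 154 142 122 117 116 118 117 121]
 [131 149 158 150 129 116 117 117 116 115]]
t 9.65 pos [0.583 0.129 0.248] F [-0.363  0.15  -3.422] yaw 8.152959345964343 w 0.08172539312698121 58.8286167383194
turn [-0.     0.    -0.001] shift cm [-0.02  0.01 -0.16]
```

Call:
{"method": "apply_moves", "body": {
  "moves": [
    [[0,0,0],[0,0.05,-0.15],1],
    [[0,0,0],[0.4,0.05,-0.15],1],
    [[0,0,0],[0.8,0.05,-0.15],1],
    [[0,0,0],[1.2,0.05,-0.15],1],
    [[0,0,0],[1.6,0.05,-0.15],1],
    [[0,0,0],[1.6,0.05,-0.15],1],
    [[0,0,0],[1.6,0.05,-0.15],1]
  ]
}}

```text
time: 10.35
tool_pos: [0.5815, 0.1458, 0.2499]
tool_rot: [0.0, 0.655, 0.756, -0.0]
contact_force: [0.7, -0.4, -2.6]
gripper_width: 0.087
grasp_force: 58.8
```

```bash
python3 ov.py 3.5 tmp.png; python3 go.py .5835 .129 .25 8.2
```

```text
tcp stand mm [ 13.  -39.6] 10.4 [-0.6 -0.8 -4.1]
t 10.4 pos [0.581 0.146 0.25 ] F [-0.597 -0.815 -4.061] yaw 8.205203600375137 w 0.08242201183417236 58.84336531162262
turn [-0.  0.  0.] shift cm [-1.68 -0.04 -0.01]
```

Call:
{"method": "apply_moves", "body": {
  "moves": [
    [[0,0,0],[0.3,0,0],1],
    [[0,0,0],[0.6,0,0],1],
    [[0,0,0],[0.9,0,0],1],
    [[0,0,0],[1.2,0,0],1],
    [[0,0,0],[1.2,0,0],1]
  ]
}}

```text
time: 10.9
tool_pos: [0.5797, 0.1579, 0.2499]
tool_rot: [-0.0, 0.655, 0.756, 0.0]
contact_force: [0.4, 0.8, -3.5]
gripper_width: 0.083
grasp_force: 58.8
```

Call:
{"method": "apply_moves", "body": {
  "moves": [
    [[0,0,0],[0.3,0,0],1],
    [[0,0,0],[0.6,0,0],1],
    [[0,0,0],[0.9,0,0],1],
    [[0,0,0],[1.2,0,0],1],
    [[0,0,0],[1.4,0,0],1],
    [[0,0,0],[1.4,0,0],1]
  ]
}}

```text
time: 11.5
tool_pos: [0.5777, 0.1717, 0.2499]
tool_rot: [-0.0, 0.655, 0.756, 0.0]
contact_force: [-0.5, -0.7, -3.8]
gripper_width: 0.084
grasp_force: 58.8
```

```bash
python3 ov.py 3.5 tmp.png; python3 go.py .5835 .129 .25 8.2
```

```text
tcp stand mm [ 13.  -13.5] 11.55 [ 0.5  0.7 -3.4]
t 11.55 pos [0.578 0.171 0.25 ] F [ 0.514  0.679 -3.431] yaw 8.204993537509742 w 0.08089955718835977 58.84344220161438
turn [-0.  0.  0.] shift cm [-4.28 -0.04 -0.01]
```

Call:
{"method": "apply_moves", "body": {
  "moves": [
    [[0,0,0],[0.1,0,0],1],
    [[0,0,0],[0.2,0,0],1],
    [[0,0,0],[0.3,0,0],1],
    [[0,0,0],[0.4,0,0],1],
    [[0,0,0],[0.5,0,0],1],
    [[0,0,0],[0.6,0,0],1],
    [[0,0,0],[0.7,0,0],1],
    [[0,0,0],[0.8,0,0],1],
    [[0,0,0],[0.9,0,0],1]
  ]
}}

```text
time: 12.45
tool_pos: [0.5765, 0.1803, 0.2499]
tool_rot: [0.0, 0.655, 0.756, 0.0]
contact_force: [-1.1, -0.3, -3.6]
gripper_width: 0.082
grasp_force: 58.8
```

Call:
{"method": "apply_moves", "body": {
  "moves": [
    [[0,0,0],[0.1,0,0],1],
    [[0,0,0],[0.2,0,0],1],
    [[0,0,0],[0.3,0,0],1]
  ]
}}

```text
time: 12.75
tool_pos: [0.5761, 0.1833, 0.2499]
tool_rot: [-0.0, 0.655, 0.756, -0.0]
contact_force: [0.1, 0.8, -4.0]
gripper_width: 0.08
grasp_force: 58.8
```

Call:
{"method": "apply_moves", "body": {
  "moves": [
    [[0,0,0],[0.1,0,0],1],
    [[0,0,0],[0.2,0,0],1],
    [[0,0,0],[0.2,0,0],1]
  ]
}}

```text
time: 13.05
tool_pos: [0.5758, 0.1853, 0.2499]
tool_rot: [-0.0, 0.655, 0.756, -0.0]
contact_force: [-0.4, -0.9, -3.4]
gripper_width: 0.083
grasp_force: 58.8
```

Call:
{"method": "apply_moves", "body": {
  "moves": [
    [[0,0,0],[0.1,0,0],1],
    [[0,0,0],[0.15,0,0],1],
    [[0,0,0],[0.15,0,0],1]
  ]
}}

```text
time: 13.35
tool_pos: [0.5756, 0.1867, 0.2499]
tool_rot: [0.0, 0.655, 0.756, -0.0]
contact_force: [-0.7, 1.4, -3.5]
gripper_width: 0.084
grasp_force: 58.8
```

Call:
{"method": "apply_moves", "body": {
  "moves": [
    [[0,0,0],[0.1,0,0],1],
    [[0,0,0],[0.15,0,0],1],
    [[0,0,0],[0.15,0,0],1]
  ]
}}

```text
time: 13.65
tool_pos: [0.5754, 0.1882, 0.2499]
tool_rot: [-0.0, 0.655, 0.756, -0.0]
contact_force: [0.4, -0.2, -4.0]
gripper_width: 0.084
grasp_force: 58.8
```

Call:
{"method": "apply_moves", "body": {
  "moves": [
    [[0,0,0],[0.1,0,0],1],
    [[0,0,0],[0.15,0,0],1],
    [[0,0,0],[0.15,0,0],1]
  ]
}}

```text
time: 13.95
tool_pos: [0.5751, 0.1897, 0.2499]
tool_rot: [-0.0, 0.655, 0.756, -0.0]
contact_force: [-0.4, -0.5, -3.6]
gripper_width: 0.088
grasp_force: 58.8
```

Call:
{"method": "apply_moves", "body": {
  "moves": [
    [[0,0,0],[0.1,0,0],1],
    [[0,0,0],[0.15,0,0],1],
    [[0,0,0],[0.15,0,0],1]
  ]
}}

```text
time: 14.25
tool_pos: [0.5749, 0.1912, 0.2499]
tool_rot: [-0.0, 0.655, 0.756, 0.0]
contact_force: [-0.3, 0.7, -3.4]
gripper_width: 0.084
grasp_force: 58.8
```

Call:
{"method": "apply_moves", "body": {
  "moves": [
    [[0,0,0],[0.1,0,0],1],
    [[0,0,0],[0.15,0,0],1],
    [[0,0,0],[0.15,0,0],1]
  ]
}}

```text
time: 14.55
tool_pos: [0.5748, 0.1923, 0.2499]
tool_rot: [0.0, 0.655, 0.756, -0.0]
contact_force: [-0.1, -1.3, -3.8]
gripper_width: 0.083
grasp_force: 58.8
```

Call:
{"method": "apply_moves", "body": {
  "moves": [
    [[0,0,0],[0.05,0,0],1],
    [[0,0,0],[0.1,0,0],1],
    [[0,0,0],[0.1,0,0],1]
  ]
}}

```text
time: 14.85
tool_pos: [0.5747, 0.1928, 0.2498]
tool_rot: [0.001, 0.655, 0.756, -0.001]
contact_force: [1.2, -4.7, -2.7]
gripper_width: 0.082
grasp_force: 58.8
```

Call:
{"method": "apply_moves", "body": {
  "moves": [
    [[0,0,0],[0.05,0,0],1],
    [[0,0,0],[0.05,0,0],1],
    [[0,0,0],[0.05,0,0],1],
    [[0,0,0],[0.05,0,0],1],
    [[0,0,0],[0.05,0,0],1],
    [[0,0,0],[0.05,0,0],1],
    [[0,0,0],[0.05,0,0],1],
    [[0,0,0],[0.05,0,0],1],
    [[0,0,0],[0.05,0,0],1],
    [[0,0,0],[0.05,0,0],1]
  ]
}}

```text
time: 15.85
tool_pos: [0.5747, 0.1931, 0.2498]
tool_rot: [0.001, 0.655, 0.756, -0.001]
contact_force: [1.1, -6.7, -3.2]
gripper_width: 0.084
grasp_force: 58.8
```

```bash
python3 ov.py 3.5 tmp.png; python3 go.py .5835 .129 .25 8.2
```

```text
tcp stand mm [13.   8.3] 15.9 [ 1.4 -5.5 -3.1]
t 15.9 pos [0.575 0.193 0.25 ] F [ 1.44  -5.53  -3.122] yaw 8.160614235182642 w 0.08405118556777108 58.796802163124084
turn [-0.     0.003 -0.001] shift cm [-6.46 -0.04 -0.  ]
```

Call:
{"method": "apply_moves", "body": {
  "moves": [
    [[0,0,0],[-0.1,0,0],1],
    [[0,0,0],[-0.25,0,0],1],
    [[0,0,0],[-0.25,0,0],1]
  ]
}}

```text
time: 16.2
tool_pos: [0.5748, 0.1921, 0.2499]
tool_rot: [-0.001, 0.655, 0.756, 0.001]
contact_force: [-0.0, -2.2, -3.6]
gripper_width: 0.082
grasp_force: 58.8
```

Call:
{"method": "apply_moves", "body": {
  "moves": [
    [[0,0,0],[0,0,0.1],1],
    [[0,0,0],[0,0,0.2],1],
    [[0,0,0],[0,0,0.3],1],
    [[0,0,0],[0,0,0.4],1],
    [[0,0,0],[0,0,0.5],1],
    [[0,0,0],[0,0,0.5],1]
  ]
}}

```text
time: 16.8
tool_pos: [0.5747, 0.1918, 0.2445]
tool_rot: [-0.0, 0.655, 0.756, -0.0]
contact_force: [-0.9, 0.2, -4.0]
gripper_width: 0.085
grasp_force: 58.8
```

Call:
{"method": "apply_moves", "body": {
  "moves": [
    [[0,0,0],[-0.08,0,0.1],1],
    [[0,0,0],[-0.08,0,0.2],1],
    [[0,0,0],[-0.08,0,0.3],1],
    [[0,0,0],[-0.08,0,0.4],1],
    [[0,0,0],[-0.08,0,0.5],1],
    [[0,0,0],[-0.08,0,0.6],1],
    [[0,0,0],[-0.08,0,0.6],1]
  ]
}}

```text
time: 17.5
tool_pos: [0.5749, 0.1908, 0.2387]
tool_rot: [-0.0, 0.655, 0.756, -0.0]
contact_force: [-0.9, -0.2, -3.2]
gripper_width: 0.083
grasp_force: 58.8
```

Call:
{"method": "apply_moves", "body": {
  "moves": [
    [[0,0,0],[0,0,0.1],1],
    [[0,0,0],[0,0,0.15],1],
    [[0,0,0],[0,0,0.2],1],
    [[0,0,0],[0,0,0.2],1]
  ]
}}

```text
time: 17.9
tool_pos: [0.575, 0.1908, 0.2368]
tool_rot: [-0.0, 0.655, 0.756, -0.0]
contact_force: [0.4, 0.0, -4.0]
gripper_width: 0.081
grasp_force: 58.8
```

Call:
{"method": "apply_moves", "body": {
  "moves": [
    [[0,0,0],[0,0,0.05],1],
    [[0,0,0],[0,0,0.1],1],
    [[0,0,0],[0,0,0.1],1]
  ]
}}

```text
time: 18.2
tool_pos: [0.575, 0.1908, 0.2358]
tool_rot: [-0.0, 0.655, 0.756, -0.0]
contact_force: [0.6, 0.5, -3.8]
gripper_width: 0.084
grasp_force: 58.8
```

Call:
{"method": "apply_moves", "body": {
  "moves": [
    [[0,0,0],[0,0,0.05],1],
    [[0,0,0],[0,0,0.05],1]
  ]
}}

```text
time: 18.4
tool_pos: [0.5751, 0.1909, 0.2355]
tool_rot: [0.0, 0.655, 0.756, 0.0]
contact_force: [0.3, -1.9, -2.7]
gripper_width: 0.082
grasp_force: 58.9
```

Contact is beginning at the expected height (0.2355). I'll lower a little more until the weight is off.

Call:
{"method": "apply_moves", "body": {
  "moves": [
    [[0,0,0],[0,0,0.05],1],
    [[0,0,0],[0,0,0.05],1],
    [[0,0,0],[0,0,0.05],1]
  ]
}}

```text
time: 18.7
tool_pos: [0.5751, 0.1909, 0.2354]
tool_rot: [0.0, 0.655, 0.756, 0.0]
contact_force: [-0.9, 0.2, -0.9]
gripper_width: 0.085
grasp_force: 59.3
```

Call:
{"method": "apply_moves", "body": {
  "moves": [
    [[0,0,0],[0,0,0.05],1],
    [[0,0,0],[0,0,0.05],1],
    [[0,0,0],[0,0,0.05],1]
  ]
}}

```text
time: 19.0
tool_pos: [0.5752, 0.1909, 0.2352]
tool_rot: [0.0, 0.655, 0.756, 0.0]
contact_force: [-1.9, 0.3, 3.6]
gripper_width: 0.085
grasp_force: 59.8
```

Call:
{"method": "apply_moves", "body": {
  "moves": [
    [[0,0,0],[0,0,-0.05],0.7],
    [[0,0,0],[0,0,-0.05],0.5],
    [[0,0,0],[0,0,-0.05],0.3],
    [[0,0,0],[0,0,-0.05],0.1],
    [[0,0,0],[0,0,-0.05],0.1],
    [[0,0,0],[0,0,-0.05],0.1],
    [[0,0,0],[0,0,-0.05],0.1],
    [[0,0,0],[0,0,-0.05],0.1]
  ]
}}

```text
time: 19.8
tool_pos: [0.575, 0.1908, 0.2349]
tool_rot: [-0.0, 0.655, 0.756, 0.0]
contact_force: [-0.7, 0.4, -0.8]
gripper_width: 0.452
grasp_force: 0.0
```

Call:
{"method": "apply_moves", "body": {
  "moves": [
    [[0,0,0],[0,0,-1],0.1],
    [[0,0,0],[0,0,-3],0.1],
    [[0,0,0],[0,0,-6],0.1],
    [[0,0,0],[0,0,-10],0.1],
    [[0,0,0],[0,0,-14],0.1],
    [[0,0,0],[0,0,-14],0.1],
    [[0,0,0],[0,0,-14],0.1],
    [[0,0,0],[0,0,-14],0.1],
    [[0,0,0],[0,0,-14],0.1],
    [[0,0,0],[0,0,-14],0.1]
  ]
}}

```text
time: 20.8
tool_pos: [0.5746, 0.1907, 0.3731]
tool_rot: [-0.001, 0.655, 0.756, -0.001]
contact_force: [0.3, 0.1, 0.5]
gripper_width: 0.452
grasp_force: 0.0
```

```bash
python3 - <<'E'
from h import *
f=manip.grab_frame("side"); save(f,"z.png",(200,150,350,330),3.3)
for l in("template_tab","template_seat","template"):
    for r in manip.spot_point(f,l)[:1]: print(l,r["score"],w(f,r["location"]))
s=manip.state(); print(s["time"],s["contact_force"],s["tool_pos"])
E
```

```text
template_tab 0.62 [0.57796648 0.19240998 0.23868673]
template_seat 0.71 [0.5769891  0.18889948 0.17436891]
template 0.81 [0.57822329 0.19041002 0.05604075]
21.0 [0.51622498 0.13699537 0.47161326] [0.57489264 0.1908087  0.37431632]
```

View pics/z.png

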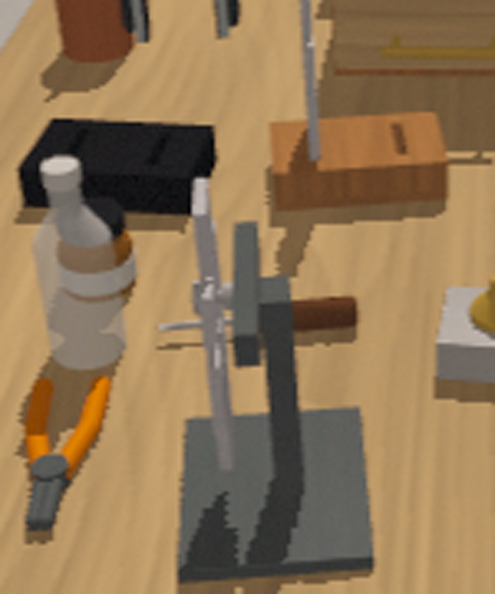

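The template hangs on the pin at (215,300), clear of the gripper. The other template still stands in the rack at (312,90).

```bash
python3 -c "
from plant import manip; print(manip.job_done())"
```

```text
the job is handed in; nothing more can be done
None
```

The slotted template now hangs by itself on the headed pin, with the pin home at the top of the notch and the gripper clear; the job was handed in at about 21 s, and no verdict was returned.

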